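# Rack the two weld test plates by thickness

### The job

Two finished aluminium weld test plates, one thin and one thick, are standing on edge in the low cooling stands on the welding table. Put both into the rack of three slots, each in the slot whose width matches its thickness: the thin plate in the narrowest slot and the thick plate in the widest. Each should stand upright, fully down in its slot and roughly centred along it.

Things in the scene. Friction and masses are not known exactly. Their poses are not given: they have to be found in the camera images.
- thin_plate_centre (a point): centre (half-way up) of the thin aluminium plate, 90 mm long (x), 10 mm thick (y), 105 mm high (z, up), about 260 g. It starts on edge in a low dark steel stand fixed to the table: 60 mm long, 38 wide, 26 high, groove 14 mm wide, its floor 8 mm above the table; lift it straight up. The two stands may swap places. A third plate, lying flat, is not part of the job
- thick_plate_centre (a point): centre (half-way up) of the thick aluminium plate, 90 mm long (x), 26 mm thick (y), 105 mm high (z, up), about 660 g. It starts on edge in a low dark steel stand fixed to the table: 60 mm long, 54 wide, 26 high, groove 30 mm wide, its floor 8 mm above the table; lift it straight up. The two stands may swap places. A third plate, lying flat, is not part of the job
- narrow_slot_floor (a point): middle of the floor of the narrowest slot (14 mm wide, for the 10 mm plate), 18 mm above the table; x along the slot, y across, z up. The rack: three grey blocks in a row on a fixed dark base plate, touching, slots 70 mm apart, one open-ended slot each (14, 22, 30 mm wide, in any order, empty)
- wide_slot_floor (a point): middle of the floor of the widest slot (30 mm wide, for the 26 mm plate), 18 mm above the table; x along the slot, y across, z up. Block: 60 mm along the slot, 70 across, top 30 mm above the slot floor; slot straight for the lowest 20 mm, then flaring 10 mm each side at 45 degrees
Mind the look-alikes: they are no part of the job. What is shaped like the part that bears thick_plate_centre but brown is not meant. What is shaped like the part that bears thin_plate_centre but turquoise is not meant.

How it is judged:
At the end, for the whole second after the job is handed in: Thin plate in the narrowest slot, thick plate in the widest, each released, fully down (centre 46 to 58.5 mm above the slot's floor), its centre within 25 mm of the slot's middle along it and 20 mm across it, leaning under 17 degrees, its length within 11 degrees of the slot's direction (x of thin_plate_centre in the frame of narrow_slot_floor between -0.025 and 0.025 m and y of thin_plate_centre in the frame of narrow_slot_floor between -0.02 and 0.02 m and z of thin_plate_centre in the frame of narrow_slot_floor between 0.046 and 0.0585 m and angle between each of thin_plate_centre, thick_plate_centre's own z axis and vertical below 0.3 rad and angle between the x axis of thin_plate_centre and the x axis of narrow_slot_floor, either way round below 0.2 rad and x of thick_plate_centre in the frame of wide_slot_floor between -0.025 and 0.025 m and y of thick_plate_centre in the frame of wide_slot_floor between -0.02 and 0.02 m and z of thick_plate_centre in the frame of wide_slot_floor between 0.046 and 0.0585 m and angle between the x axis of thick_plate_centre and the x axis of wide_slot_floor, either way round below 0.2 rad); the robot touches nothing.
It also fails if it takes over 69 s, if anything falls off the work surface, if the arm or the gripper's body presses on something with over 40 N, if the wrist force passes 120 N, or if a joint passes its speed limit or range.

### The arm

A 7-joint arm with a two-finger parallel gripper is mounted at the origin on the work surface. World frame = base frame: x ahead of the robot, y to its left, z up, the work surface at z = 0. Lengths are in m, angles in rad, forces in N, time in s.
With the tool pointing down it reaches from about 0.425 to 0.95 m from the base axis. Payload 4.7 kg.
Tool frame: the origin (TCP) lies on the centre line of the jaws, within the pads' length; the fingertips stand robot.nose_length ahead of it and the grasp point (between the pads) lies 8 mm behind it (robot.nose_length is the distance from the TCP to the fingertips, in m); z points along the fingers, x is the direction in which the jaws open and shut, and the axes are right-handed (so a half turn about z gives the same grasp; the last joint's range is limited). The gripper opens to 85 mm and grips with 20 to 120 N. Pads are 22 mm wide; open, the fingers measure 114 mm over their backs; the gripper's body (76 mm by 85 mm) begins 54 mm behind the grasp point. The pads swing forward as they close: fully open they stand 13 mm farther back than shut.
Start: joints at [-1.146, 0.469, -0.049, 1.532, 0.024, 1.141, -0.082], TCP at [0.296, 0.607, 0.242] pointing down, gripper open.
Joint ranges: [-2.59, 2.59], [-0.33, 1.99], [-1.39, 1.29], [0.1, 2.45], [-1.04, 4.18], [0.21, 1.99], [-2.66, 2.66]. Speed limits (rad/s): [2.57, 2.57, 3.14, 3.14, 3.14, 3.14, 3.14].

### API

Orientations are given as [roll, pitch, yaw] about the fixed x, y, z axes, in that order (R = Rz(yaw) Ry(pitch) Rx(roll)).
In Python, from plant import robot gives the robot as it stands. Calls block until the motion is done:
- robot.goto(position, orientation): joint-space move of the TCP to a pose.
- robot.move_straight(position, vel=0.15, attitude=None, contact_N=None): straight line of the TCP; attitude=None keeps the orientation; vel is the mean speed in m/s. With contact_N (N) it stops when the force on the tool has changed by that much, and returns True; else False.
- robot.move_joints(angles): joint-space move.
- robot.grip(opening, strength=None): opening from 0.0 (shut) to 1.0 (fully open); strength is the grip in N (None keeps the last); returns when the fingers have stopped.
- robot.sleep(seconds).
- robot.inverse_kinematics(position, orientation): joint angles nearest the present ones, or None.
- robot.sense(): the state.
- robot.grab_frame(name): name is "scene" or "top" or "wrist"; returns a dict with "image" (420x560x3 uint8, red, green, blue), "range_z" (420x560 float32, m along the optical axis (not along the pixel's ray), 0 where there is no reading), "fx", "fy", "cx", "cy" (pixels), "R" (3x3) and "t" (3): a world point X has camera coordinates R X + t. Camera axes: x right, y down, z forward; pixel columns grow to the right and rows downward; lengths in m; the calibration is good to about 2 mm. The wrist camera is an equidistant fisheye: a pixel r from the principal point sees the ray r / f radians off the axis. A picture is of the moment at which its call begins.
A pose or a line that the arm cannot do raises robot.IKError and nothing moves.
- robot.close_job(): hands the job in, once; it reports no verdict.
The state is a dict: "t": time; "joint_pos": joint angles; "joint_velocities": joint speeds; "effort": joint torques, N m; "tcp_pos": TCP position; "tcp_rot": TCP orientation; "wrist_force": force on the tool from outside, world axes, zero at the start; "torque": the same for the moment, N m; "opening": opening from 0.0 (shut) to 1.0 (fully open).
Only numpy, scipy, OpenCV 4.12 (cv2) and the standard library are available. Lean on these libraries where they do the work, as an engineer would, in place of code of your own. Each camera call takes 0.05 s, during which the arm holds its last target.

## Working session

There is one attempt and no reset: what is moved stays moved. The work goes in short steps, each a Python script; the robot and the scene stay as the last script left them, time stands still between calls to the robot, and variables do not carry over. Pictures are saved under pics/ and viewed, and the job is handed in when it is done.

```bash
mkdir -p pics; ls
python3 - <<'E'
from plant import robot
import cv2,numpy as np,pickle
s=robot.sense();print(s['t'],s['tcp_pos'],s['tcp_rot'],s['opening'],robot.nose_length)
d={}
for n in ("scene","top"):
    f=robot.grab_frame(n);d[n]=f
    cv2.imwrite(f"pics/{n}0.png",cv2.cvtColor(f["image"],cv2.COLOR_RGB2BGR))
    print(n,f["fx"],f["cx"],f["cy"],-f["R"].T@f["t"])
    print(f["R"].round(3))
pickle.dump(d,open("f0.pkl","wb"))
E
```

```text
pics
0.0 [0.29567454 0.60616757 0.24124927] [3.14150207e+00 1.95209247e-03 1.11700038e+00] 0.9980480365275677 0.011
scene 493.8765997844273 277.98165080918994 210.68192303231058 [ 1.11314835 -0.86462427  0.90017104]
[[ 0.763  0.646  0.007]
 [ 0.412 -0.479 -0.775]
 [-0.498  0.594 -0.632]]
top 461.49910228064755 271.63137961811447 204.50243934268912 [ 0.25631227 -0.0795204   1.24579417]
[[ 0.024 -0.999  0.027]
 [-0.984 -0.028 -0.175]
 [ 0.175 -0.022 -0.984]]
```

View pics/scene0.png

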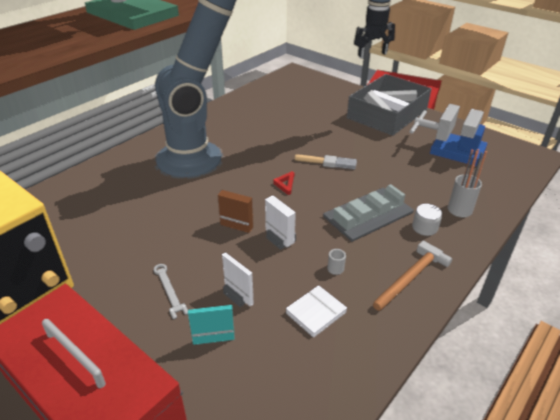

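View pics/top0.png

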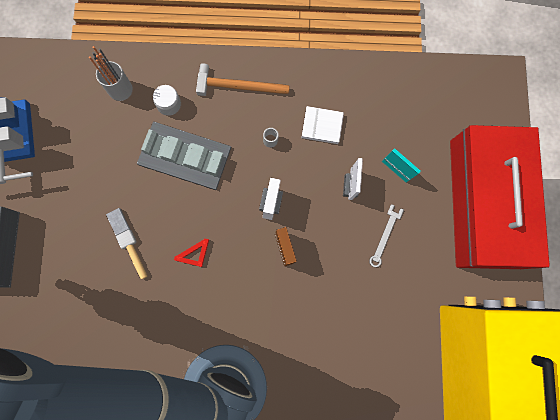

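The scene view shows the thick white plate at about (280,222), the thin one at (238,279), the rack at (370,210) and the flat plate at (317,310). The brown and turquoise look-alikes are at (235,210) and (212,325). In the top view the rack is at (185,157), thick at (271,198) and thin at (354,180). I'll enlarge these and compute points.

```bash
cat > h.py <<'E'
import numpy as np,cv2,pickle
def cloud(f):
    Z=f["range_z"].astype(float);v,u=np.mgrid[:Z.shape[0],:Z.shape[1]]
    P=np.stack([(u-f["cx"])/f["fx"]*Z,(v-f["cy"])/f["fy"]*Z,Z],-1)
    return (P-f["t"])@f["R"]
def pix(f,X):
    c=f["R"]@np.asarray(X)+f["t"];return c[0]/c[2]*f["fx"]+f["cx"],c[1]/c[2]*f["fy"]+f["cy"]
E
python3 - <<'E'
from h import *
d=pickle.load(open("f0.pkl","rb"))
def crop(n,x,y,w,h,k,out):
    im=cv2.cvtColor(d[n]["image"],cv2.COLOR_RGB2BGR)[y:y+h,x:x+w]
    cv2.imwrite(out,cv2.resize(im,None,fx=k,fy=k,interpolation=cv2.INTER_CUBIC))
crop("top",130,110,110,85,7,"pics/c1.png")
crop("top",250,140,130,90,6,"pics/c2.png")
crop("scene",210,170,210,150,3.8,"pics/c3.png")
P=cloud(d["top"])
for u,v in [(274,184),(357,166),(300,300),(185,157),(150,140),(165,146),(182,153),(199,158),(217,163),(322,122)]: print(u,v,P[v,u].round(4))
E
```

```text
274 184 [ 0.511  -0.1098  0.1104]
357 166 [ 0.5661 -0.3218  0.1035]
300 300 [ 0.2233 -0.1888 -0.0004]
185 157 [0.5952 0.1302 0.0358]
150 140 [0.638  0.2258 0.0416]
165 146 [0.6215 0.1838 0.045 ]
182 153 [0.6102 0.1414 0.0217]
199 158 [0.591  0.0911 0.045 ]
217 163 [0.5782 0.0422 0.047 ]
322 122 [ 0.7149 -0.2431  0.0139]
```

View pics/c1.png

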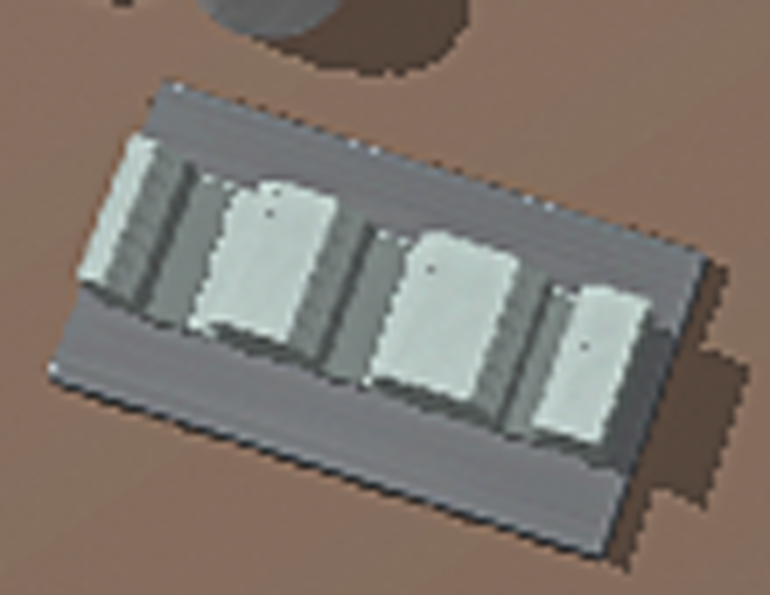

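View pics/c2.png

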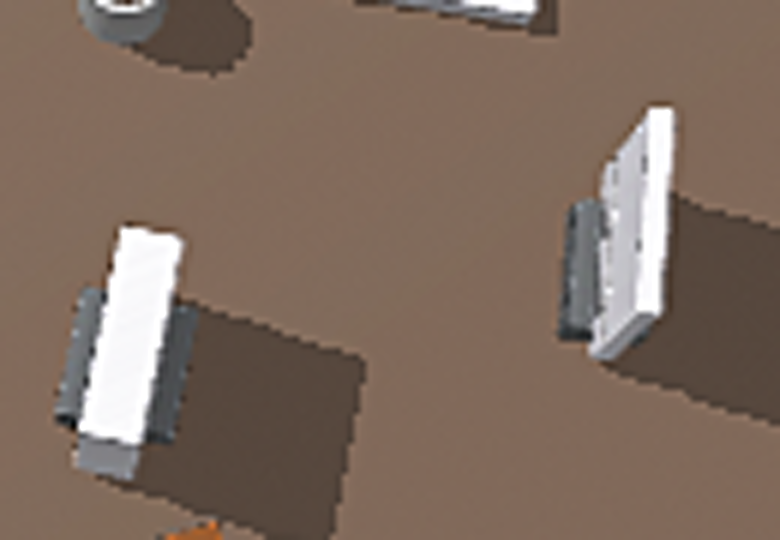

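View pics/c3.png

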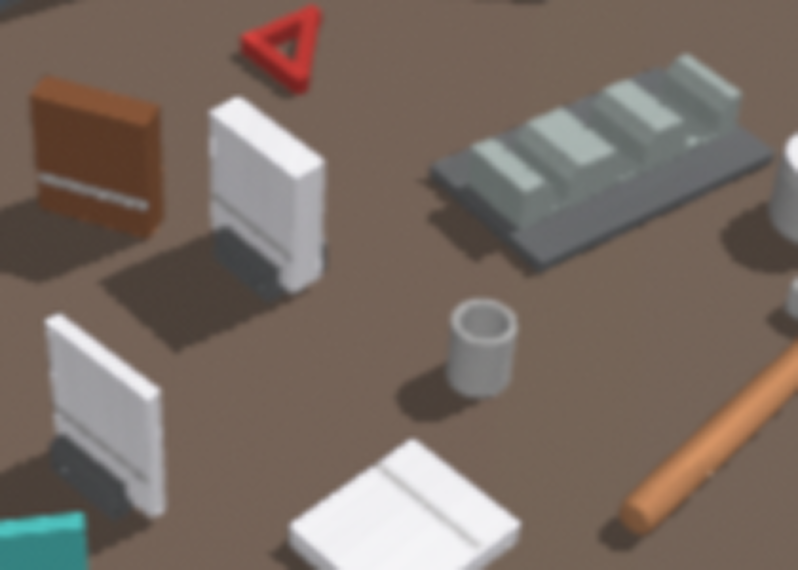

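In the top crop, the rack's end wall is thin on the left (+y) and thick on the right, so the left slot is widest and the right one narrowest. I'll fit rectangles to the tops in metric coordinates, from both cameras.

```bash
cat >> h.py <<'E'
def ray_plane(f,u,v,z):
    r=np.stack([(u-f["cx"])/f["fx"],(v-f["cy"])/f["fy"],np.ones_like(u,float)],-1)@f["R"]
    c=-f["R"].T@f["t"]; return c+r*((z-c[2])/r[...,2])[...,None]
def fit(f,lo,hi,z,box,minbright=None):
    P=cloud(f);M=(P[...,2]>lo)&(P[...,2]<hi)&(P[...,0]>box[0])&(P[...,0]<box[1])&(P[...,1]>box[2])&(P[...,1]<box[3])
    if minbright: M&=f["image"].max(-1)>minbright
    v,u=np.nonzero(M)
    X=ray_plane(f,u.astype(float),v.astype(float),z)
    (cx,cy),(w,h),a=cv2.minAreaRect((X[:,:2]*1000).astype(np.float32))
    if w<h: w,h,a=h,w,a-90
    a=(a+90)%180-90
    return len(u),round(cx,1),round(cy,1),round(w,1),round(h,1),round(a,2),X[:,:2].mean(0).round(4)
E
python3 - <<'E'
from h import *
d=pickle.load(open("f0.pkl","rb"))
for n in ("top","scene"):
    f=d[n]
    print(n,"rack",fit(f,.043,.053,.048,(.5,.72,-.02,.28)))
    for nm,b in (("thick",(.42,.58,-.17,-.06)),("thin",(.48,.63,-.38,-.27))):
        print(n,nm,fit(f,.105,.120,.113,b),fit(f,.100,.125,.113,b,200))
    I=f["image"]
    for x,y,z in [(.49,-.11,.113)]: print(pix(f,(x,y,z)))
E
```

```text
top rack (896, 608.1, 138.2, 211.1, 61.3, 73.4, array([0.606 , 0.1306]))
top thick (369, 480.9, -103.4, 90.6, 25.8, -10.19, array([ 0.4806, -0.1033])) (360, 481.5, -103.4, 89.5, 25.6, -10.29, array([ 0.4812, -0.1034]))
top thin (150, 540.5, -323.0, 89.8, 11.8, -4.57, array([ 0.54  , -0.3234])) (138, 540.3, -323.5, 90.2, 10.4, -5.33, array([ 0.5411, -0.3235]))
(np.float64(273.93403819816217), np.float64(191.96520044682973))
scene rack (622, 610.0, 133.6, 217.1, 66.4, 73.39, array([0.6084, 0.1264]))
scene thick (289, 485.3, -109.9, 96.8, 32.0, -10.2, array([ 0.4857, -0.1093])) (223, 483.5, -106.0, 91.9, 25.1, -10.2, array([ 0.4842, -0.106 ]))
scene thin (194, 543.9, -329.6, 95.3, 15.4, -4.71, array([ 0.5459, -0.3291])) (123, 543.1, -326.5, 90.0, 9.6, -4.9, array([ 0.5437, -0.3265]))
(np.float64(280.66560854815043), np.float64(207.56025908361886))
```

The cameras differ by about 3 mm, which fits the stated calibration, so I'll use the mean. The fitted sizes match: 90×26, 90×10 and 211×61 mm. Next I'll move above the thick plate and refine with the wrist camera.

Run:
```python
from plant import robot
from h import *
pi=np.pi
for p,ya in [((.482,-.105,.25),79.8),((.482,-.105,.08),79.8),((.629,.2036,.25),73.4),((.629,.2036,.09),73.4),((.542,-.325,.25),85.1),((.542,-.325,.08),85.1),((.589,.0694,.25),73.4)]:
    for s in (0,-180):
        q=robot.inverse_kinematics(p,[pi,0,np.radians(ya+s)]);print(p,ya+s,None if q is None else np.round(q,2))
robot.goto((.482,-.105,.26),[pi,0,np.radians(79.8)])
s=robot.sense();print(s['t'],s['tcp_pos'],s['tcp_rot'])
f=robot.grab_frame("wrist");pickle.dump(f,open("w1.pkl","wb"))
cv2.imwrite("pics/w1.png",cv2.cvtColor(f["image"],cv2.COLOR_RGB2BGR));print(f["fx"],f["cx"],f["cy"],-f["R"].T@f["t"],f["R"].round(3))
```

```text
(0.482, -0.105, 0.25) 79.8 [-0.37  0.17  0.57  1.97 -0.11  1.03  1.64]
(0.482, -0.105, 0.25) -100.2 [-0.66  0.22  0.93  1.98 -0.2   1.04 -1.39]
(0.482, -0.105, 0.08) 79.8 [-0.18  0.41  0.38  2.12 -0.25  0.65  1.77]
(0.482, -0.105, 0.08) -100.2 [-0.6   0.58  0.97  2.15 -0.7   0.78 -0.92]
(0.629, 0.2036, 0.25) 73.4 [-0.44  0.44  0.08  1.57 -0.04  1.14  0.94]
(0.629, 0.2036, 0.25) -106.6 [-0.84  0.5   0.68  1.59 -0.34  1.17 -1.95]
(0.629, 0.2036, 0.09) 73.4 [-0.41  0.6   0.05  1.7  -0.04  0.84  0.93]
(0.629, 0.2036, 0.09) -106.6 [-0.79  0.67  0.62  1.73 -0.48  0.9  -1.83]
(0.542, -0.325, 0.25) 85.1 [-0.13  0.5   0.88  1.67 -0.42  1.17  2.34]
(0.542, -0.325, 0.25) -94.9 [-0.19  0.54  0.98  1.67 -0.48  1.19 -0.75]
(0.542, -0.325, 0.08) 85.1 [ 0.12  0.62  0.5   1.8  -0.39  0.82  2.3 ]
(0.542, -0.325, 0.08) -94.9 [-0.23  0.87  1.11  1.82 -0.91  1.06 -0.41]
(0.589, 0.0694, 0.25) 73.4 [-0.38  0.33  0.25  1.74 -0.09  1.08  1.18]
(0.589, 0.0694, 0.25) -106.6 [-0.73  0.38  0.72  1.76 -0.28  1.1  -1.78]
2.7 [ 0.48237244 -0.10413379  0.25994645] [-3.14157612e+00 -9.07004610e-05  1.39442019e+00]
325.19226210127806 275.4388328892139 212.22730373262377 [ 0.40372167 -0.08976253  0.39245039] [[ 0.175  0.985 -0.   ]
 [ 0.934 -0.166  0.316]
 [ 0.311 -0.055 -0.949]]
```

View pics/w1.png

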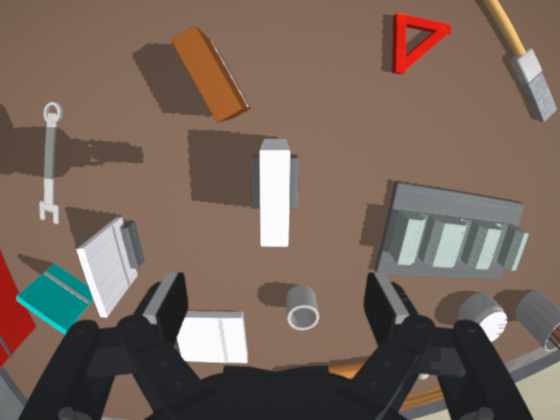

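Wrist view: the thick plate's top is at cols 261–289, rows 150–247, centred between the jaws at col ≈275. The rack is at right, around (455,238). I'll measure with the fisheye model.

```bash
cat >> h.py <<'E'
def wcloud(f):
    Z=f["range_z"].astype(float);v,u=np.mgrid[:Z.shape[0],:Z.shape[1]]
    d=wrays(f,u,v); return d*Z[...,None]
def wrays(f,u,v):
    x=(np.asarray(u,float)-f["cx"])/f["fx"];y=(np.asarray(v,float)-f["cy"])/f["fy"];th=np.hypot(x,y)
    s=np.tan(np.minimum(th,1.5))/np.maximum(th,1e-9)
    return np.stack([x*s,y*s,np.ones_like(x)],-1)
def wfit(f,lo,hi,z,box,br=None):
    P=(wcloud(f)-f["t"])@f["R"]
    M=(P[...,2]>lo)&(P[...,2]<hi)&(P[...,0]>box[0])&(P[...,0]<box[1])&(P[...,1]>box[2])&(P[...,1]<box[3])
    if br: M&=f["image"].max(-1)>br
    v,u=np.nonzero(M);r=wrays(f,u,v)@f["R"];c=-f["R"].T@f["t"]
    X=c+r*((z-c[2])/r[:,2])[:,None]
    (cx,cy),(w,h),a=cv2.minAreaRect((X[:,:2]*1000).astype(np.float32))
    if w<h: w,h,a=h,w,a-90
    return len(u),round(cx,1),round(cy,1),round(w,1),round(h,1),round((a+90)%180-90,2),P[M][:,2].mean().round(4)
E
python3 - <<'E'
from h import *
f=pickle.load(open("w1.pkl","rb"))
print(wfit(f,.106,.120,.113,(.42,.58,-.17,-.06),200))
print(wfit(f,.106,.120,.113,(.48,.63,-.38,-.27),200))
print(wfit(f,.043,.053,.048,(.5,.72,-.02,.28)))
E
```

```text
(2791, 483.9, -105.1, 90.1, 25.9, -10.31, np.float64(0.1138))
(723, 543.1, -322.8, 90.3, 17.1, -4.61, np.float64(0.1124))
(3118, 609.9, 135.9, 214.8, 62.9, 73.5, np.float64(0.0479))
```

The wrist agrees within about 2 mm. Grasping the thick plate.

Run:
```python
from plant import robot
from h import *
print(robot.move_straight((.4833,-.105,.08),vel=.15,attitude=[np.pi,0,np.radians(79.8)],contact_N=15))
print(robot.sense()['tcp_pos'],robot.sense()['wrist_force'])
robot.grip(0.0,90)
s=robot.sense();print(s['opening'],s['wrist_force'],s['t'])
robot.move_straight((.4833,-.105,.23),vel=.12)
s=robot.sense();print(s['opening'],s['wrist_force'],s['t'],s['tcp_pos'])
robot.goto((.6295,.203,.23),[np.pi,0,np.radians(73.45)])
s=robot.sense();print(s['opening'],s['wrist_force'],s['t'],s['tcp_pos'])
f=robot.grab_frame("wrist");pickle.dump(f,open("w2.pkl","wb"))
cv2.imwrite("pics/w2.png",cv2.cvtColor(f["image"],cv2.COLOR_RGB2BGR))
f=robot.grab_frame("scene");pickle.dump(f,open("s2.pkl","wb"))
cv2.imwrite("pics/s2.png",cv2.cvtColor(f["image"],cv2.COLOR_RGB2BGR))
```

```text
False
[ 0.48393122 -0.10513225  0.08069553] [-0.22248925  0.52165266  0.65859655]
0.29646033087451906 [-1.00956493 -0.3691277   5.62450292] 4.675
0.2935879494454587 [ 0.08922297  0.57864738 -7.53443772] 6.075 [ 0.48263958 -0.10487865  0.229168  ]
0.2924389701805493 [ 0.252943   -1.27077616 -6.78853906] 7.3583 [0.62968417 0.19987429 0.22996661]
```

View pics/w2.png

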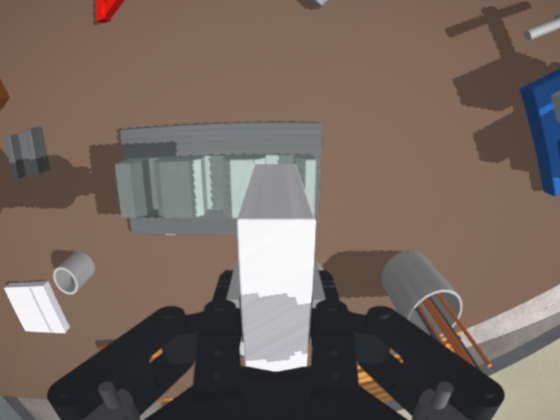

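View pics/s2.png

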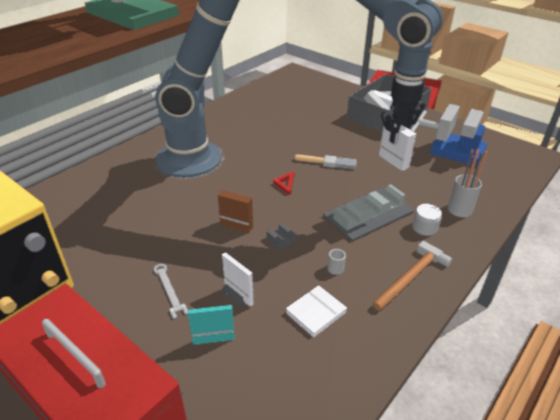

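The thick plate is held upright over the wide slot, with its bottom edge at cols 245–312 near row 220. I'll refit the rack from here, since the TCP seems 3 mm short in y.

Run:
```python
from plant import robot
from h import *
f=pickle.load(open("w2.pkl","rb"))
print(wfit(f,.044,.052,.048,(.5,.72,-.02,.28)))
robot.sleep(.3);s=robot.sense();print(s['tcp_pos'],s['tcp_rot'],s['joint_velocities'].round(3) if hasattr(s['joint_velocities'],'round') else s['joint_velocities'])
f=robot.grab_frame("wrist");pickle.dump(f,open("w3.pkl","wb"))
print(wfit(f,.044,.052,.048,(.5,.72,-.02,.28)))
P=(wcloud(f)-f["t"])@f["R"]
# points on plate sides/bottom (visible): near face
for p in [(275,190),(275,240),(255,240),(300,240),(275,330)]: print(p,P[p[1],p[0]].round(4))
M=(abs(P[...,2]-.048)<.005)&(P[...,0]>.5)&(P[...,0]<.72)&(P[...,1]>-.02)&(P[...,1]<.28)
v,u=np.nonzero(M);r=wrays(f,u,v)@f["R"];c=-f["R"].T@f["t"]
X=c+r*((.048-c[2])/r[:,2])[:,None]
a=np.radians(73.45);e=np.array([np.cos(a),np.sin(a)]);n=np.array([np.sin(a),-np.cos(a)])
q=(X[:,:2]-[.6095,.136])@e*1000
h,b=np.histogram(q,bins=np.arange(-112,113,2));print(list(zip(b.astype(int),h)))
```

```text
(5010, 610.6, 136.8, 211.2, 60.7, 73.58, np.float64(0.0484))
[0.62948928 0.20255669 0.23018193] [ 3.14153580e+00 -1.81466086e-04  1.28130680e+00] [-0.002  0.002 -0.004 -0.001 -0.001 -0.001 -0.001]
(5002, 610.6, 136.9, 211.0, 61.3, 73.63, np.float64(0.0484))
(275, 190) [0.5872 0.2155 0.2248]
(275, 240) [0.5939 0.2136 0.2637]
(255, 240) [0.5921 0.2072 0.2635]
(300, 240) [0.5965 0.2215 0.2632]
(275, 330) [0.6303 0.2028 0.2637]
[(np.int64(-112), np.int64(0)), (np.int64(-110), np.int64(0)), (np.int64(-108), np.int64(0)), (np.int64(-106), np.int64(5)), (np.int64(-104), np.int64(84)), (np.int64(-102), np.int64(83)), (np.int64(-100), np.int64(87)), (np.int64(-98), np.int64(86)), (np.int64(-96), np.int64(85)), (np.int64(-94), np.int64(89)), (np.int64(-92), np.int64(86)), (np.int64(-90), np.int64(90)), (np.int64(-88), np.int64(87)), (np.int64(-86), np.int64(89)), (np.int64(-84), np.int64(86)), (np.int64(-82), np.int64(85)), (np.int64(-80), np.int64(76)), (np.int64(-78), np.int64(33)), (np.int64(-76), np.int64(3)), (np.int64(-74), np.int64(0)), (np.int64(-72), np.int64(0)), (np.int64(-70), np.i
[... 2024 characters left out ...]
64), np.int64(0)), (np.int64(66), np.int64(0)), (np.int64(68), np.int64(0)), (np.int64(70), np.int64(0)), (np.int64(72), np.int64(0)), (np.int64(74), np.int64(0)), (np.int64(76), np.int64(0)), (np.int64(78), np.int64(0)), (np.int64(80), np.int64(0)), (np.int64(82), np.int64(0)), (np.int64(84), np.int64(0)), (np.int64(86), np.int64(0)), (np.int64(88), np.int64(1)), (np.int64(90), np.int64(13)), (np.int64(92), np.int64(29)), (np.int64(94), np.int64(38)), (np.int64(96), np.int64(50)), (np.int64(98), np.int64(63)), (np.int64(100), np.int64(74)), (np.int64(102), np.int64(81)), (np.int64(104), np.int64(87)), (np.int64(106), np.int64(35)), (np.int64(108), np.int64(0)), (np.int64(110), np.int64(0))]
```

Gap widths are 21, 29 and 38 (including the flare bias), so the order narrow, middle, wide is confirmed. The rack centre is about (0.610, 0.137). Inserting the thick plate.

Run:
```python
from plant import robot
from h import *
A=[np.pi,0,np.radians(73.5)]
robot.move_straight((.6301,.2037,.14),vel=.12,attitude=A)
s=robot.sense();print(s['tcp_pos'],s['wrist_force'])
c=robot.move_straight((.6301,.2037,.089),vel=.04,attitude=A,contact_N=18)
s=robot.sense();print(c,s['tcp_pos'],s['wrist_force'],s['opening'],s['t'])
f=robot.grab_frame("scene");pickle.dump(f,open("s4.pkl","wb"))
im=cv2.cvtColor(f["image"],cv2.COLOR_RGB2BGR)[100:250,310:480]
cv2.imwrite("pics/s4.png",cv2.resize(im,None,fx=4,fy=4,interpolation=cv2.INTER_CUBIC))
```

```text
[0.63095376 0.20383216 0.14094293] [-0.74082976  0.20748092 -7.07857238]
False [0.62998325 0.2036149  0.09046441] [-5.59671854 -1.69753239  4.02786301] 0.29674023697403323 10.1333
```

View pics/s4.png

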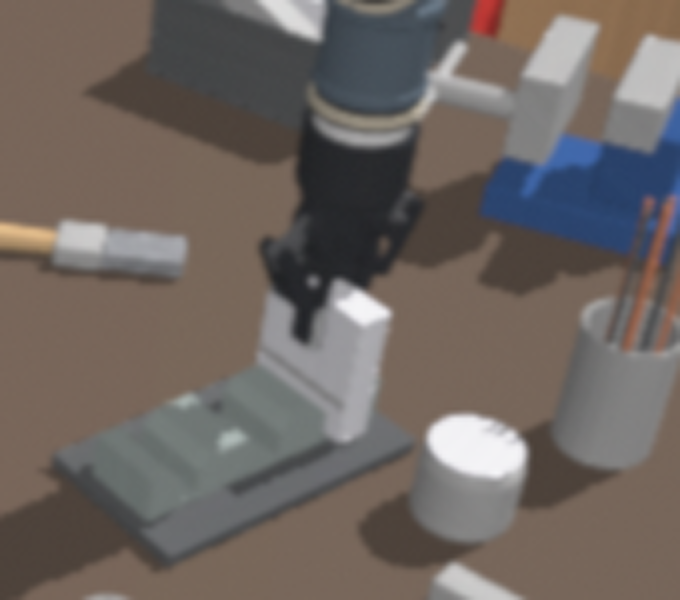

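It stopped at TCP z = 0.0905, with 0.0907 expected for fully down, and the plate stands in the end slot. Releasing and checking, then on to the thin plate.

Run:
```python
from plant import robot
from h import *
robot.grip(0.8)
robot.move_straight((.6301,.2037,.24),vel=.15)
s=robot.sense();print(s['opening'],s['wrist_force'],s['t'])
f=robot.grab_frame("top")
print(fit(f,.115,.131,.123,(.55,.72,.13,.28),200))
f0=pickle.load(open("f0.pkl","rb"))["top"];P=cloud(f0)
M=(f0["image"][...,1].astype(int)-f0["image"][...,0]>60)&(P[...,2]>.02);print("turq",P[M].min(0),P[M].max(0))
robot.goto((.5423,-.3248,.24),[np.pi,0,np.radians(85.1)])
robot.sleep(.2);robot.grip(.6)
s=robot.sense();print(s['tcp_pos'],s['joint_pos'],s['t'])
f=robot.grab_frame("wrist");pickle.dump(f,open("w5.pkl","wb"))
cv2.imwrite("pics/w5.png",cv2.cvtColor(f["image"],cv2.COLOR_RGB2BGR))
print(wfit(f,.106,.120,.113,(.48,.63,-.38,-.27),200))
```

```text
0.8021313802305694 [-0.10864645 -0.45200174 -0.04885379] 11.8333
(270, 622.0, 207.1, 76.0, 25.6, -17.0, array([0.6183, 0.2078]))
turq [ 0.25631227 -0.48431246  0.02021972] [0.74420649 0.60841373 1.24579417]
[ 0.54235016 -0.32473986  0.24001224] [ 0.01148398  0.45217033  0.64603511  1.67397334 -0.29722899  1.1155145
  2.22669163] 14.325
(1200, 543.2, -326.3, 89.0, 9.5, -4.65, np.float64(0.1139))
```

View pics/w5.png

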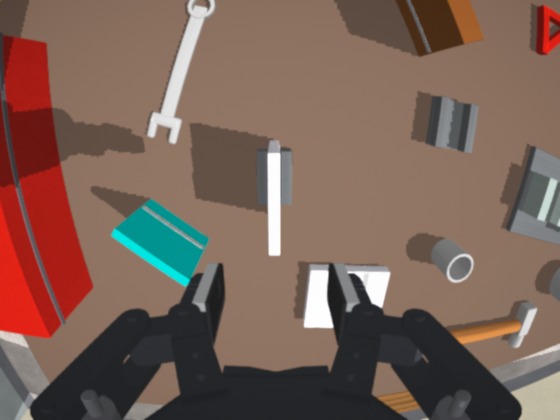

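The thin plate is at cols 268–281, between the jaws (about 275), and the turquoise part is clear of the fingers. Grasping it and carrying it to the narrow slot.

Run:
```python
from plant import robot
from h import *
A=[np.pi,0,np.radians(85.3)]
print(robot.move_straight((.543,-.3255,.08),vel=.15,attitude=A,contact_N=15))
z0=robot.sense()['tcp_pos'];robot.grip(0.0,70)
s=robot.sense();print(z0,s['opening'],s['wrist_force'],s['t'])
robot.move_straight((.543,-.3255,.23),vel=.12)
s=robot.sense();print(s['opening'],s['wrist_force'],s['t'])
robot.goto((.5903,.0697,.23),[np.pi,0,np.radians(73.5)]);robot.sleep(.3)
s=robot.sense();print(s['opening'],s['wrist_force'],s['t'],s['tcp_pos'],s['tcp_rot'])
f=robot.grab_frame("wrist");pickle.dump(f,open("w6.pkl","wb"))
cv2.imwrite("pics/w6.png",cv2.cvtColor(f["image"],cv2.COLOR_RGB2BGR))
print(wfit(f,.044,.052,.048,(.5,.72,-.02,.28)))
```

```text
False
[ 0.54358035 -0.32600618  0.08098318] 0.11021492452369713 [-0.18110359 -1.23089629  2.78543294] 16.0417
0.10902482594976295 [ 0.14707628  0.64800378 -2.48440136] 17.4417
0.10863467090442198 [-0.17961849  0.18716814 -3.68172687] 19.2167 [0.59039517 0.06882877 0.23004014] [3.14148491e+00 9.79987406e-05 1.28141453e+00]
(5555, 607.1, 125.5, 186.7, 90.6, 73.41, np.float64(0.0484))
```

View pics/w6.png

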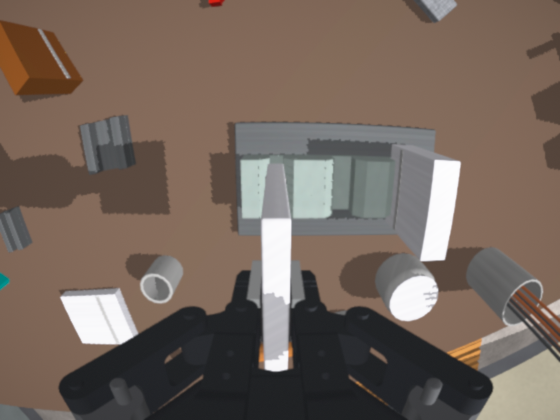

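The thin plate is held upright over the first (narrow) slot, with its edge at col ≈275 between wall tops at 240–265 and 292–330. The thick plate stands at right. Inserting.

Run:
```python
from plant import robot
from h import *
A=[np.pi,0,np.radians(73.5)]
robot.move_straight((.5903,.0697,.14),vel=.12,attitude=A)
c=robot.move_straight((.5903,.0697,.0895),vel=.04,attitude=A,contact_N=18)
s=robot.sense();print(c,s['tcp_pos'],s['wrist_force'],s['opening'],s['t'])
f=robot.grab_frame("scene")
im=cv2.cvtColor(f["image"],cv2.COLOR_RGB2BGR)[100:250,310:480]
cv2.imwrite("pics/s7.png",cv2.resize(im,None,fx=4,fy=4,interpolation=cv2.INTER_CUBIC))
```

```text
False [0.59018137 0.06962245 0.09066277] [-3.89422295 -0.57421039  5.00084353] 0.10829662118495395 21.575
```

View pics/s7.png

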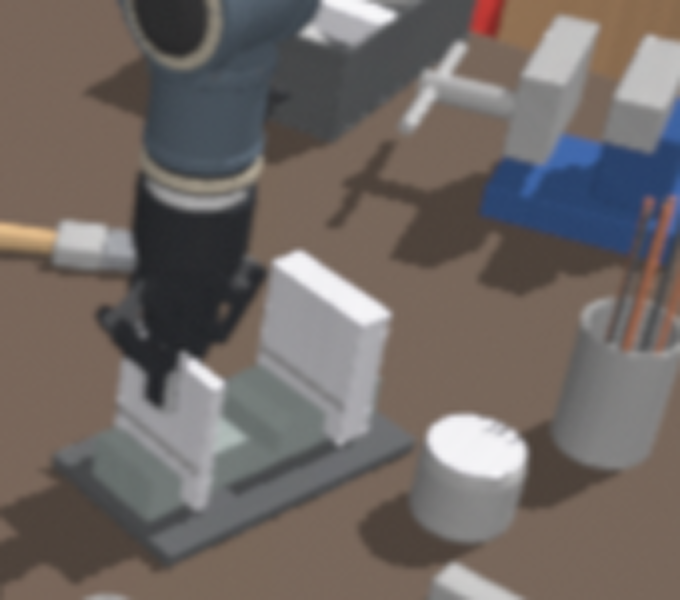

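It is seated (0.0907, 0.091 expected). Releasing, backing away clear of the view, and checking both plates.

Run:
```python
from plant import robot
from h import *
robot.grip(0.6)
robot.move_straight((.5903,.0697,.25),vel=.15)
robot.goto((.5,-.2,.3),[np.pi,0,np.radians(75)]);robot.sleep(.2)
s=robot.sense();print(s['wrist_force'],s['t'])
for n in ("top","scene"):
    f=robot.grab_frame(n)
    print(n,"thick",fit(f,.115,.132,.123,(.55,.72,.13,.28),200))
    print(n,"thin",fit(f,.115,.132,.123,(.52,.68,.01,.13),200))
    im=cv2.cvtColor(f["image"],cv2.COLOR_RGB2BGR);im=im[110:200,130:250] if n=="top" else im[100:250,310:480]
    cv2.imwrite(f"pics/{n}8.png",cv2.resize(im,None,fx=4,fy=4,interpolation=cv2.INTER_CUBIC))
```

```text
[ 0.01426422 -0.41986178 -0.28734165] 24.6333
top thick (348, 628.3, 205.2, 89.2, 25.6, -17.0, array([0.6279, 0.2053]))
top thin (132, 587.9, 71.6, 88.9, 9.5, -16.56, array([0.5874, 0.0717]))
scene thick (175, 629.5, 203.8, 91.0, 25.8, -16.72, array([0.6305, 0.2035]))
scene thin (73, 589.0, 69.8, 90.3, 9.6, -16.11, array([0.5898, 0.0695]))
```

View pics/top8.png

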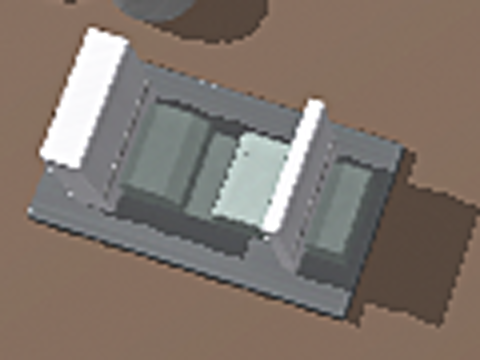

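View pics/scene8.png

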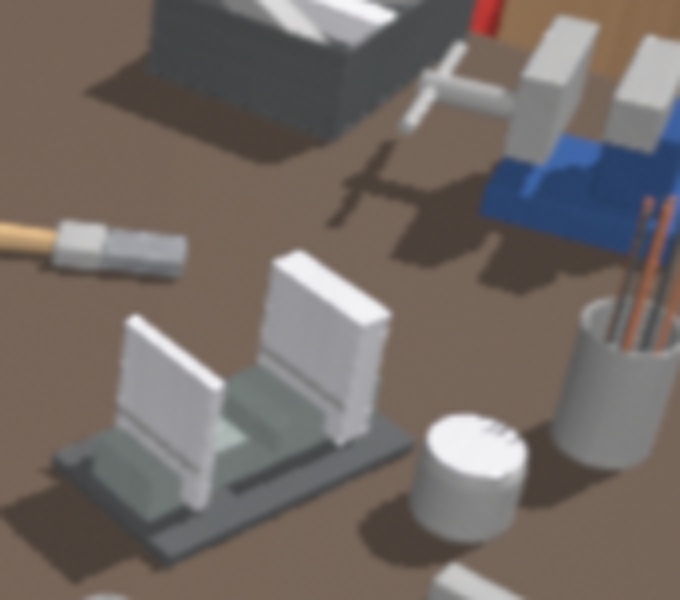

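Both plates stand upright in the end slots: the thick one top-left in the top view, the thin one at right around (300,165). Their centres are within about 2 mm of the slot middles and aligned at about -16.5°. Handing in.

```bash
python3 -c "
from plant import robot
print(robot.close_job())"
```

```text
the job is handed in; nothing more can be done
None
```

Both plates are in the rack and the job is handed in: the thick plate in the widest slot (+y end) and the thin one in the narrowest (-y end). I finished with about 25 s of the 69 s used.

- **Seating:** both went fully down. The tool stopped at z = 0.0905 m for the thick plate and 0.0907 m for the thin one, against about 0.091 m expected, and the highest wrist force I read was about 8 N.
- **Position:** after release, both cameras put each plate's centre within about 3 mm of its slot's middle. Both plates stand upright and lie within about 1° of the slot direction.
- **Robot:** the gripper is well clear of everything.

**Disagreements:** the top and scene cameras differed by up to about 4 mm on the plates, so I used averages that also included the wrist camera. Two rectangle fits were unusable. One scene fit of the rack took in the side faces, and one wrist fit was spoiled by the plates standing in the rack. One top-camera check of the thick plate was partly hidden by the gripper, so I repeated it once the arm was clear.

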